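Hang the ring holders on the rail and stow the sharpening steels

TASK

Set up the wooden kitchen rail: hang all three steel ring holders astride its slat, rings on the robot's side and seated fully down. When all three hang, take every sharpening steel that stands in the draining block and put it rod first down through the ring of a holder, one steel to a holder, until its guard rests on the ring; leave everything hanging and the other kitchen things where they are.

Things in the scene. Friction and masses are not known exactly. Their poses are not given: they have to be found in the camera images.
- rail: Wooden rail, standing firm: a horizontal slat on edge, 16 mm thick, 40 mm tall, 340 mm long, its top 170 mm above the worktop, on two posts (30 x 18 mm, 188 mm tall, 162 mm either side of the middle; feet 100 mm deep); 306 mm of slat is free between them. Origin: on the worktop under the slat's middle; y runs along the slat, -x is its front (robot) side.
- rail_top (a point): Middle of the slat's top edge, 170 mm above the worktop; axes as rail.
- block: Wooden draining block 64 x 176 x 60 mm, standing firm; three upright square holes 16 mm wide, 50 mm deep, on the middle line at y = -60, 0 and +60 mm, in which the sharpening steels stand. Origin: centre of its underside; y along its length.
- holder_a: Steel ring holder, 140 g, one of three: an upside-down U of 5 mm sheet, along x 32 mm outside, 22 mm inside, 50 mm wide along y, 67 mm tall, 62 mm inside; at the foot of its front leg a flat wire ring (8 mm thick, 26 mm hole) sticks out along -x; the rear leg ends in a 16 mm lip. Starts upright; pinch it across both legs, below its top. Origin: underside, midway between the legs; z up.
- holder_a_seat (a point): Underside of the top of this holder's saddle, which comes to rest on the slat: 62 mm above the holder's origin; axes as the holder's.
- holder_a_ring (a point): Centre of this holder's ring at the level of the ring's upper face: x = -54 mm, z = 8 mm from the holder's origin; axes as the holder's.
- holder_b: Steel ring holder, 140 g, one of three: an upside-down U of 5 mm sheet, along x 32 mm outside, 22 mm inside, 50 mm wide along y, 67 mm tall, 62 mm inside; at the foot of its front leg a flat wire ring (8 mm thick, 26 mm hole) sticks out along -x; the rear leg ends in a 16 mm lip. Starts upright; pinch it across both legs, below its top. Origin: underside, midway between the legs; z up.
- holder_b_seat (a point): Underside of the top of this holder's saddle, which comes to rest on the slat: 62 mm above the holder's origin; axes as the holder's.
- holder_b_ring (a point): Centre of this holder's ring at the level of the ring's upper face: x = -54 mm, z = 8 mm from the holder's origin; axes as the holder's.
- holder_c: Steel ring holder, 140 g, one of three: an upside-down U of 5 mm sheet, along x 32 mm outside, 22 mm inside, 50 mm wide along y, 67 mm tall, 62 mm inside; at the foot of its front leg a flat wire ring (8 mm thick, 26 mm hole) sticks out along -x; the rear leg ends in a 16 mm lip. Starts upright; pinch it across both legs, below its top. Origin: underside, midway between the legs; z up.
- holder_c_seat (a point): Underside of the top of this holder's saddle, which comes to rest on the slat: 62 mm above the holder's origin; axes as the holder's.
- holder_c_ring (a point): Centre of this holder's ring at the level of the ring's upper face: x = -54 mm, z = 8 mm from the holder's origin; axes as the holder's.
- steel_a: Short sharpening steel, 130 g, one of two or three (None if absent): a round rod 12 mm thick and 80 mm long, then a round guard 38 mm across, 6 mm thick, then a round wooden handle 28 mm thick, 104 mm long; 190 mm in all. Starts upright in the block, rod down, tip 10 mm above the worktop. Origin: tip of the rod; z runs up to the handle.
- steel_a_guard (a point): Centre of the underside of this steel's guard, 80 mm above the tip.
- steel_b: Short sharpening steel, 130 g, one of two or three (None if absent): a round rod 12 mm thick and 80 mm long, then a round guard 38 mm across, 6 mm thick, then a round wooden handle 28 mm thick, 104 mm long; 190 mm in all. Starts upright in the block, rod down, tip 10 mm above the worktop. Origin: tip of the rod; z runs up to the handle.
- steel_b_guard (a point): Centre of the underside of this steel's guard, 80 mm above the tip.
- steel_c: Short sharpening steel, 130 g, one of two or three (None if absent): a round rod 12 mm thick and 80 mm long, then a round guard 38 mm across, 6 mm thick, then a round wooden handle 28 mm thick, 104 mm long; 190 mm in all. Starts upright in the block, rod down, tip 10 mm above the worktop. Origin: tip of the rod; z runs up to the handle.
- steel_c_guard (a point): Centre of the underside of this steel's guard, 80 mm above the tip.
- spice_jar: Spice jar, 45 mm across, 106 mm tall; a bystander to leave alone. Origin: centre of its underside.
Things that resemble listed ones, but are neither listed nor needed, are in the scene too. Leave any orange look-alike of the holder_c alone.

How it is judged:
By the outcome, as a careful person would: the job done as asked, in the order asked, and still so for the second after the job is handed in, with the robot touching nothing.
Of steel_a, steel_b, steel_c only 2 to 3 are there at a start; the rules pass over those that are not, and their reading is None.
At some moment in a run one of holder_a, holder_b, holder_c may be knocked a few centimetres aside while the robot is not near it.
It also fails if it takes over 210 s, if anything falls off the work surface, if the arm or the gripper's body presses on something with over 40 N, if the wrist force passes 120 N, or if a joint passes its speed limit or range.

ROBOT

A 6-joint arm with a two-finger parallel gripper is mounted at the origin on a cart in front of the work surface, level with it; the furniture and walls round the work are solid. World frame = base frame: x ahead of the robot, y to its left, z up, the work surface at z = 0. Lengths are in mm, angles in rad, forces in N, time in s.
With the tool pointing down it reaches from about 400 to 925 mm from the base axis. Payload 12.5 kg.
Tool frame: the origin (TCP) lies on the front face of the gripper's body, between the roots of the fingers; the fingertips stand 78 mm ahead of it and the grasp point (between the pads) lies 59 mm ahead of it (env.nose_length is the distance from the TCP to the fingertips, in mm); z points along the fingers, y is the line along which they close (so a half turn about z gives the same grasp; the last joint's range is limited). The gripper opens to 95 mm and grips with 3 to 60 N. Pads are 20 mm wide; open, the fingers measure 119 mm over their backs; the gripper's body (75 mm by 180 mm) begins 59 mm behind the grasp point.
Start: joints at [-1.236, 0.491, 1.559, -0, 1.092, -0.106], TCP at [266.686, -565.258, 292.261] pointing down, gripper open.
Joint ranges: [-3.1, 3.1], [-0.84, 2.19], [0.05, 2.79], [-1.13, 4.28], [0.06, 2.93], [-2.69, 2.69]. Speed limits (rad/s): [2.22, 2.22, 2.79, 3.14, 3.14, 3.14].

INTERFACE

Orientations are given as [roll, pitch, yaw] about the fixed x, y, z axes, in that order (R = Rz(yaw) Ry(pitch) Rx(roll)).
In Python, from cell import env gives the robot as it stands.
- The arm moves only by the tool jog_arm, never from a script. Its argument "motion" is a list of rows, each a list of 7 numbers: the turn, a rotation vector about the tool's x, y, z in degrees, then the shift along the tool's x, y, z in mm, then the finger opening in mm, from 0 to 95.1. In form: [[wx, wy, wz, x, y, z, hand], ...]. A call has 1 to 10 rows; each row shifts and turns the commanded pose from where the row before left it, along the tool's axes as they then stand; what a row does not reach is not made up. A row lasts 1/8 s, in which the tool goes at most 62.5 mm and 10.7 degrees, less where a joint would pass 70% of its speed; a pose out of reach is approached as far as the arm can. A call is refused whole if a number of a shift passes 62.5 or a number of a turn 10.7, either way. A call with a gripper value outside its range is refused whole. The fingers move at their own pace and stop on an object; the grip force is fixed at half the most. Time passes only in rows, so rows that do not move let the fingers close. It gives the time, the measured TCP pose, the force, the opening and the grip force at its end, in the units of the state.
- env.state(): the state, without advancing time (a new reading comes with each control period).
- env.read_camera(name): name is "scene" or "side" or "wrist"; returns a dict with "color" (400x640x3 uint8, red, green, blue), "z_map" (400x640 float32, mm along the optical axis (not along the pixel's ray), 0 where there is no reading), "camera_matrix" (3x3 intrinsics, pixels), "world_to_cam" (4x4, takes a point from world to camera coordinates). Camera axes: x right, y up, looking along -z (the intrinsics and any distortion apply to the point x, -y, -z); pixel columns grow to the right and rows downward; lengths in mm; the calibration is good to about 2 mm. A picture is of the moment at which its call begins.
- env.job_done(): hands the job in; it is judged then, once.
Trained networks look in the newest picture that a camera, given by its name, has taken for a name from the list of things; names that differ only in an ending like _2 or _b are one class to them, and where a whole thing is asked for, a point or a joint stands for the part that bears it (a point fixed in the world has none). Each returns a list of dicts, best first, with "score" (0 to 1); they miss things now and then, are a little off and sometimes report something else, mostly with a low value. They report only what shows in the picture. A call takes as long as a camera call. They do not tell look-alikes from the thing itself.
- env.recognise(camera, thing): "location" ([column, row] in pixels, amid what is visible of it).
The state is a dict: "t": time; "joints": joint angles; "qvel": joint speeds; "tau": joint torques, N m; "eef_pos": TCP position; "tcp_rot": TCP orientation; "ft_force": force on the tool from outside, world axes, zero at the start; "moment": the same for the moment, N m; "opening": opening from 0.0 (shut) to 1.0 (fully open); "grip_force": force on a finger pad.
Only numpy, scipy, OpenCV 4.12 (cv2) and the standard library are available. Lean on these libraries where they do the work, as an engineer would, in place of code of your own. Each camera call takes 0.05 s, during which the arm holds its last target. There are 200 camera calls.

## Working session

There is one attempt and no reset: what is moved stays moved. The work goes in short steps, Python scripts to look and compute and a tool call to move; the robot and the scene stay as the last step left them, time stands still between calls to the robot, and variables do not carry over. Pictures are saved under pics/ and viewed, at most 14 in all, crops included, and the job is handed in when it is done.

Besides the shell and the picture viewer there is one more tool, called after "Emit:" as name([rows], argument=value, ...), one row to a line, values as JSON. jog_arm: Moves the arm, as the interface text tells. Its arguments: {"type":"object","properties":{"motion":{"type":"array"}},"required":["motion"]}

```bash
ls; mkdir -p pics
cat > h.py <<'E'
import numpy as np, cv2
from cell import env
from scipy.spatial.transform import Rotation as R
def cam(name):
    d=env.read_camera(name); return d
def cloud(d):
    K=d["camera_matrix"];z=d["z_map"].astype(float);h,w=z.shape
    u,v=np.meshgrid(np.arange(w),np.arange(h))
    x=(u-K[0,2])/K[0,0]*z; y=(v-K[1,2])/K[1,1]*z
    P=np.stack([x,-y,-z,np.ones_like(z)],-1)
    W=P@np.linalg.inv(d["world_to_cam"]).T
    W=W[...,:3]; W[z==0]=np.nan
    return W
def save(d,f,crop=None,s=1):
    im=d["color"][...,::-1]
    if crop: im=im[crop[1]:crop[3],crop[0]:crop[2]]
    cv2.imwrite(f,cv2.resize(im,None,fx=s,fy=s,interpolation=cv2.INTER_CUBIC))
E
python3 - <<'E'
from h import *
s=env.state(); print(s)
for c in ["scene","side"]:
    d=cam(c); save(d,f"pics/{c}1.png"); np.savez(f"{c}.npz",**d)
    W=cloud(d)
    print(c,np.linalg.inv(d["world_to_cam"])[:3].round(2).tolist(), d["camera_matrix"].round(1).tolist())
    for t in ["holder_a","holder_a_ring","steel_a","steel_a_guard","rail","rail_top","block","spice_jar"]:
        for r in env.recognise(c,t):
            u,v=map(int,np.round(r["location"])); print(t,round(r["score"],2),u,v,W[min(v,399),min(u,639)].round(0))
E
```

```text
pics
{'t': 0.0, 'joints': array([-1.23558035e+00,  4.91554143e-01,  1.55945639e+00, -7.68292718e-06,
        1.09169837e+00, -1.05625724e-01]), 'qvel': array([-1.69365045e-04,  1.60480050e-03, -6.04100941e-04, -6.45968709e-04,
       -1.16623218e-03, -7.76686118e-06]), 'tau': array([ 2.61375571e-03, -6.12630272e+01, -2.58184236e+01,  6.93884608e-02,
        4.81595763e-02, -3.13860596e-05]), 'eef_pos': array([ 266.63952413, -565.09021595,  291.6626757 ]), 'tcp_rot': array([-3.14048190e+00, -1.10910070e-04,  4.40845188e-01]), 'ft_force': array([-0.1833231 ,  0.49591409, -0.20865667]), 'moment': array([-0.01280211,  0.00622488, -0.01719675]), 'grip_force': 0.0, 'opening': 0.9993246765675788}
scene [[-0.43, 0.77, -0.48, -100.27], [-0.9, -0.37, 0.23, 238.43], [-0.0, 0.53, 0.85, 1202.18]] [[462.3, 0.0, 310.6], [0.0, 462.3, 199.0], [0.0, 0.0, 1.0]]
holder_a 0.96 463 194 [ 357. -468.   68.]
holder_a 0.63 330 215 [460. -88.  71.]
holder_a 0.57 209 281 [423. 284.  66.]
holder_a_ring 0.63 209 289 [419. 293.  28.]
steel_a 0.83 273 235 [425.  95. 164.]
steel_a 0.56 293 224 [431.  37. 166.]
steel_a_guard 0.57 293 224 [431.  37. 166.]
steel_a_guard 0.21 261 175 [621.  49. 145.]
rail 0.84 258 176 [623.  57. 142.]
rail_top 0.69 259 173 [625.  52. 151.]
block 0.92 270 250 [439. 106.  60.]
block 0.51 210 287 [418. 289.  40.]
spice_jar 0.69 209 287 [419. 291.  39.]
side [[0.88, 0.35, -0.33, 62.61], [-0.48, 0.61, -0.63, -935.19], [-0.02, 0.71, 0.7, 1082.38]] [[384.1, 0.0, 315.4], [0.0, 384.1, 203.8], [0.0, 0.0, 1.0]]
holder_a 0.54 337 327 [ 357. -488.   68.]
rail 0.68 333 179 [616. -28. 167.]
rail_top 0.77 328 179 [613.   3. 144.]
block 0.23 297 240 [426. -94.   3.]
spice_jar 0.79 370 287 [ 501. -440.   97.]
```

View pics/scene1.png

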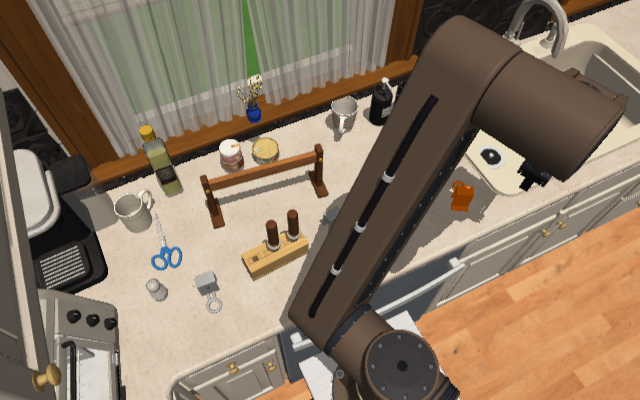

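View pics/side1.png

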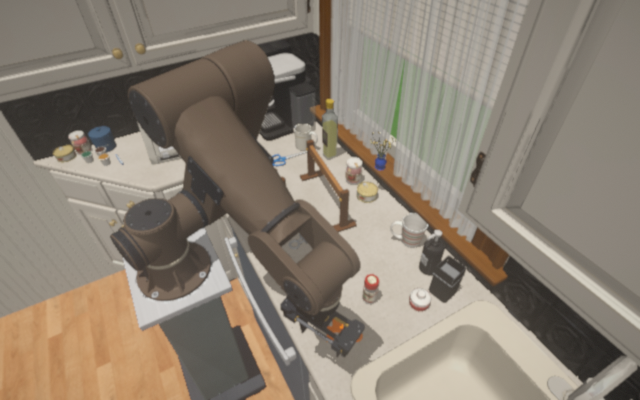

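The steel-coloured holder is at (209,290) in scene. The orange look-alike is at (461,196), under the gripper, and two steels stand in the block at (272,235) and (293,224). The arm hides the rest, so I'll swing it to the middle and look again.

```bash
cat >> h.py <<'E'
def plan(pos,yaw_deg,n,hand,start=None):
    """rows (tool down) from the present/start pose to pos,yaw; yaw=90: tool x=+y, y=+x"""
    if start is None:
        s=env.state(); p=np.array(s["eef_pos"]); y=np.degrees(s["tcp_rot"][2])
    else: p=np.array(start[:3],float); y=start[3]
    out=[];D=(np.array(pos)-p)/n; w=(yaw_deg-y)/n
    for i in range(n):
        # turn and shift: shift taken along axes before the row's turn
        T=R.from_euler("ZX",[y,180],degrees=True)
        d=T.inv().apply(D); out.append([0,0,round(-w,1)]+d.round(0).tolist()+[hand]); y+=w
    print(out)
E
python3 - <<'E'
from h import *
plan([266,-565,420],25.3,3,95)
plan([480,0,420],90,10,95,[266,-565,420,25.3])
E
```

```text
[[0, 0, np.float64(-0.0), -0.0, -0.0, -43.0, 95], [0, 0, np.float64(-0.0), -0.0, -0.0, -43.0, 95], [0, 0, np.float64(-0.0), -0.0, -0.0, -43.0, 95]]
[[0, 0, -6.5, 43.0, -42.0, -0.0, 95], [0, 0, -6.5, 48.0, -37.0, -0.0, 95], [0, 0, -6.5, 52.0, -31.0, -0.0, 95], [0, 0, -6.5, 55.0, -25.0, -0.0, 95], [0, 0, -6.5, 57.0, -19.0, -0.0, 95], [0, 0, -6.5, 59.0, -12.0, -0.0, 95], [0, 0, -6.5, 60.0, -5.0, -0.0, 95], [0, 0, -6.5, 60.0, 1.0, 0.0, 95], [0, 0, -6.5, 60.0, 8.0, 0.0, 95], [0, 0, -6.5, 59.0, 15.0, 0.0, 95]]
```

Emit:
jog_arm([
  [0,0,0,0,0,-43,95],
  [0,0,0,0,0,-43,95],
  [0,0,0,0,0,-43,95],
])

```text
t: 1.27
eef_pos: [266.6, -565.1, 422.7]
tcp_rot: [3.142, 0.0, 0.441]
ft_force: [0.5, -0.4, -0.2]
opening: 1.0
grip_force: 0.0
```

Emit:
jog_arm([
  [0,0,-6.5,43,-42,0,95],
  [0,0,-6.5,48,-37,0,95],
  [0,0,-6.5,52,-31,0,95],
  [0,0,-6.5,55,-25,0,95],
  [0,0,-6.5,57,-19,0,95],
  [0,0,-6.5,59,-12,0,95],
  [0,0,-6.5,60,-5,0,95],
  [0,0,-6.5,60,1,0,95],
  [0,0,-6.5,60,8,0,95],
  [0,0,-6.5,59,15,0,95],
])

```text
t: 2.52
eef_pos: [479.2, 1.8, 421.5]
tcp_rot: [3.141, 0.0, 1.579]
ft_force: [0.7, -1.3, 0.2]
opening: 1.002
grip_force: 0.0
```

Run:
```python
from h import *
s=env.state(); print(s["t"],s["eef_pos"].round(1),np.degrees(s["tcp_rot"]).round(1))
ims=[]
for c in ["scene","side","wrist"]:
    d=cam(c); np.savez(f"{c}2.npz",**d); W=cloud(d); ims.append(d["color"])
    for t in ["holder_a","holder_a_ring","steel_a","spice_jar"]:
        for r in env.recognise(c,t):
            u,v=map(int,np.round(r["location"])); print(c,t,round(r["score"],2),u,v,W[min(v,399),min(u,639)].round(0))
im=np.vstack([cv2.resize(i,(480,300)) for i in ims[:2]])
cv2.imwrite("pics/m2.png",im[...,::-1]); cv2.imwrite("pics/w2.png",ims[2][...,::-1])
```

```text
2.525 [479.2   1.8 421.5] [180.    0.   90.5]
scene holder_a 0.82 210 284 [418. 285.  57.]
side holder_a 0.79 323 276 [ 417. -302.   42.]
side holder_a 0.58 302 233 [446. -99.  36.]
side holder_a 0.58 338 330 [ 355. -498.   69.]
side holder_a 0.54 253 178 [417. 308.   7.]
side holder_a_ring 0.61 254 175 [414. 273.  51.]
side holder_a_ring 0.37 367 288 [ 496. -433.   87.]
side steel_a 0.69 278 207 [419.  44.  58.]
side steel_a 0.68 284 189 [442.  24. 155.]
side steel_a 0.66 276 183 [435.  78. 146.]
side steel_a 0.63 303 231 [ 448. -104.   51.]
side spice_jar 0.95 368 287 [ 498. -435.   94.]
wrist holder_a 0.92 308 218 [464. -85.  68.]
wrist holder_a 0.66 294 343 [ 440. -297.   67.]
wrist steel_a 0.82 287 139 [450.  43. 199.]
wrist steel_a 0.62 280 80 [445.  94. 199.]
```

View pics/m2.png

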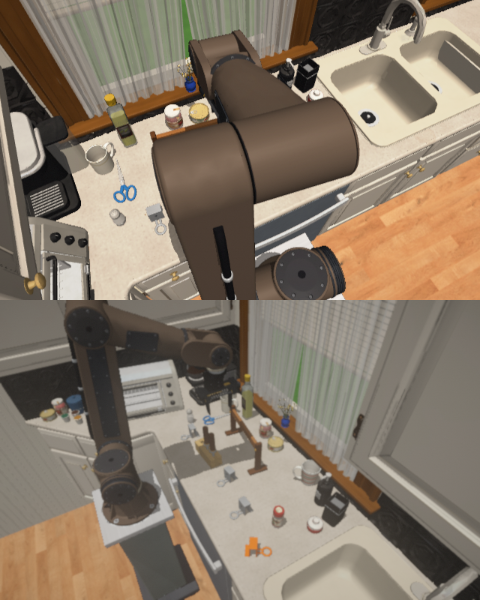

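View pics/w2.png

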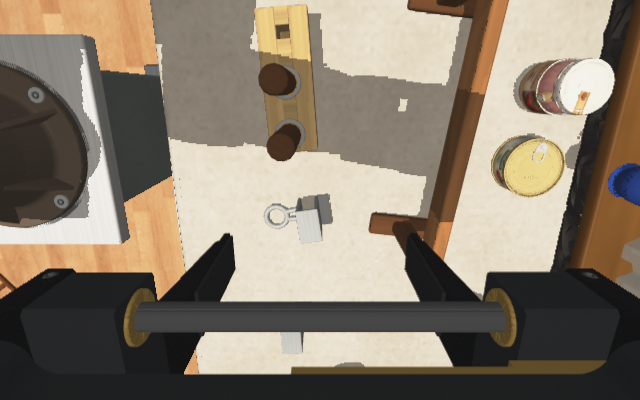

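Three grey holders: wrist (308,218), wrist (294,343) and scene (210,284). The orange one, side (338,330), is the look-alike. There are two steels, at wrist (287,139) and (280,80), and the third hole is empty. Now I'll fit the poses.

```bash
cat >> h.py <<'E'
def fit_holder(W,c,verbose=True):
    m=np.isfinite(W[...,2])&(np.hypot(W[...,0]-c[0],W[...,1]-c[1])<75)
    P=W[m]
    top=P[(P[:,2]>61)&(P[:,2]<74)&(np.hypot(*(P[:,:2]-c).T)<45)]
    ring=P[(P[:,2]>4.5)&(P[:,2]<14)]
    (cx,cy),(w,h),a=cv2.minAreaRect(top[:,:2].astype(np.float32))
    if w>h: a+=90      # a: direction of short side
    ctr=np.array([cx,cy])
    rd=ring[:,:2]-ctr; f=rd[np.hypot(*rd.T)<74].mean(0)
    aa=np.radians(a); ax=np.array([np.cos(aa),np.sin(aa)])
    if ax@f>0: ax=-ax           # ax = -x holder => want +x axis away from ring
    yaw=np.degrees(np.arctan2(ax[1],ax[0]))
    if verbose: print("holder ctr",ctr.round(1),"wh",round(w),round(h),"yaw(+x)",round(yaw,1),"z",np.median(top[:,2]).round(1),len(top),"ringdir",(np.degrees(np.arctan2(-f[1],-f[0]))).round(0),len(ring))
    return ctr,yaw
E
python3 - <<'E'
from h import *
L=lambda n:dict(np.load(n))
w=cloud(L("wrist2.npz")); s1=cloud(L("scene.npz")); sd=cloud(L("side2.npz")); s2=cloud(L("scene2.npz"))
def tr(f,*a):
    try: f(*a)
    except Exception as e: print("ERR",e)
print("a");tr(fit_holder,s1,[423,284]);tr(fit_holder,s2,[423,284]);tr(fit_holder,sd,[423,284])
print("b");tr(fit_holder,w,[464,-85]);tr(fit_holder,sd,[464,-85])
print("c");tr(fit_holder,w,[440,-297]);tr(fit_holder,sd,[440,-297])
for n,W in [("w",w),("s1",s1),("sd",sd)]:
    for nm,box,zr in [("slat",(560,680,-140,240),(162,177)),("posttop",(560,680,-250,350),(182,194)),("block",(380,520,-60,240),(54,64))]:
        m=np.isfinite(W[...,2])&(W[...,0]>box[0])&(W[...,0]<box[1])&(W[...,1]>box[2])&(W[...,1]<box[3])&(W[...,2]>zr[0])&(W[...,2]<zr[1])
        if m.sum()<20: continue
        P=W[m]; r=cv2.minAreaRect(P[:,:2].astype(np.float32)); print(n,nm,m.sum(),np.round(r[0],1),np.round(r[1],1),round(r[2],1),"z",np.median(P[:,2]).round(1),"y",P[:,1].min().round(),P[:,1].max().round(), "line",np.polyfit(P[:,1],P[:,0],1).round(3))
    for c in [(448,43),(445,94)]:
        m=np.isfinite(W[...,2])&(np.hypot(W[...,0]-c[0],W[...,1]-c[1])<25)&(W[...,2]>190)&(W[...,2]<208)
        if m.sum()>5: print(n,"steel top",cv2.minEnclosingCircle(W[m][:,:2].astype(np.float32)),m.sum(),np.median(W[m][:,2]))
E
```

```text
a
holder ctr [434.2 293. ] wh 50 34 yaw(+x) -4.0 z 68.5 240 ringdir 9.0 399
holder ctr [434.4 292.8] wh 50 34 yaw(+x) -5.7 z 68.3 240 ringdir -10.0 313
holder ctr [431.1 293.6] wh 57 32 yaw(+x) -4.8 z 66.3 63 ringdir 11.0 78
b
holder ctr [464.3 -97.1] wh 32 50 yaw(+x) 8.1 z 66.8 752 ringdir 5.0 567
holder ctr [460.6 -99.8] wh 33 52 yaw(+x) 8.6 z 67.1 105 ringdir 14.0 105
c
holder ctr [ 435.4 -297.7] wh 32 44 yaw(+x) 1.2 z 66.6 432 ringdir nan 0
holder ctr [ 431.5 -295.1] wh 33 52 yaw(+x) 3.2 z 67.0 137 ringdir 16.0 132
w slat 4596 [626.9  34.1] [262.6  16.9] 83.4 z 169.7 y -97.0 165.0 line [1.13000e-01 6.21896e+02]
w block 5097 [438.4  95.4] [ 64.2 176. ] 4.4 z 59.9 y 8.0 185.0 line [-1.27000e-01  4.55114e+02]
w steel top ((443.0544738769531, 35.47198486328125), 13.913949966430664) 685 199.36937164208638
w steel top ((438.57135009765625, 95.0263442993164), 13.850797653198242) 797 199.48190180623715
s1 slat 753 [626.7  39.5] [339.3  29.1] 83.5 z 170.8 y -128.0 209.0 line [1.14000e-01 6.21086e+02]
s1 posttop 129 [627.5  38.1] [341.5  32.8] 83.6 z 188.7 y -131.0 209.0 line [1.16000e-01 
[... 203 characters left out ...]
 steel top ((437.5068359375, 91.8522720336914), 14.1569185256958) 101 200.9653301260944
sd slat 285 [622.7  33.9] [332.9  29.9] 83.9 z 169.6 y -132.0 201.0 line [1.17000e-01 6.18653e+02]
sd posttop 50 [628.5  37.7] [340.6  27.5] 82.1 z 186.9 y -130.0 206.0 line [1.29000e-01 6.21464e+02]
sd block 345 [433.6  92.6] [ 64.5 179.9] 5.3 z 59.6 y 4.0 182.0 line [-1.36000e-01  4.38004e+02]
sd steel top ((439.6400451660156, 32.35359191894531), 12.789959907531738) 37 199.90047480881663
sd steel top ((435.78424072265625, 92.85140228271484), 13.264074325561523) 40 198.10251868282597h.py:37: RuntimeWarning: Mean of empty slice.
  rd=ring[:,:2]-ctr; f=rd[np.hypot(*rd.T)<74].mean(0)
  ret = um.true_divide(
```

Everything agrees with the sizes given. The rail is x≈621.9+0.113y, yaw −6.5°, centre y≈39, top at 170. I'll start with the middle holder at (464,−97), yaw 8.

Run:
```python
from h import *
plan([464,-97,180],98,5,95)
plan([464,-97,104],98,3,95,[464,-97,180,98])
```

```text
[[0, 0, np.float64(-1.6), -19.0, -3.0, 48.0, 95], [0, 0, np.float64(-1.6), -19.0, -4.0, 48.0, 95], [0, 0, np.float64(-1.6), -19.0, -4.0, 48.0, 95], [0, 0, np.float64(-1.6), -19.0, -5.0, 48.0, 95], [0, 0, np.float64(-1.6), -19.0, -5.0, 48.0, 95]]
[[0, 0, -0.0, 0.0, -0.0, 25.0, 95], [0, 0, -0.0, 0.0, -0.0, 25.0, 95], [0, 0, -0.0, 0.0, -0.0, 25.0, 95]]
```

Emit:
jog_arm([
  [0,0,-1.5,-19,-3,48,95],
  [0,0,-1.5,-20,-4,48,95],
  [0,0,-1.5,-20,-4,48,95],
  [0,0,-1.5,-20,-5,48,95],
  [0,0,-1.5,-20,-5,48,95],
  [0,0,0,0,0,25,95],
  [0,0,0,0,0,25,95],
  [0,0,0,0,0,25,95],
  [0,0,0,0,0,0,95],
])

```text
t: 4.4
eef_pos: [463.2, -100.3, 105.1]
tcp_rot: [-3.139, -0.001, 1.706]
ft_force: [-0.1, 0.2, 0.1]
opening: 0.999
grip_force: 0.0
```

Emit:
jog_arm([
  [0,0,0,0,0,0,30],
  [0,0,0,0,0,0,25],
  [0,0,0,0,0,0,20],
  [0,0,0,0,0,0,20],
  [0,0,0,0,0,0,20],
  [0,0,0,0,0,0,20],
  [0,0,0,0,0,0,20],
])

```text
t: 5.28
eef_pos: [463.6, -100.3, 106.2]
tcp_rot: [-3.141, 0.0, 1.706]
ft_force: [0.1, -0.3, -0.1]
opening: 0.338
grip_force: 29.9
```

Run:
```python
from h import *
plan([626.4,39,322],83.5,5,20,[463.5,-100.3,322,97.75])
```

```text
[[0, 0, 2.9, 23.0, 36.0, 0.0, 20], [0, 0, 2.9, 25.0, 35.0, 0.0, 20], [0, 0, 2.9, 27.0, 34.0, 0.0, 20], [0, 0, 2.9, 28.0, 32.0, 0.0, 20], [0, 0, 2.9, 30.0, 31.0, 0.0, 20]]
```

Emit:
jog_arm([
  [0,0,0,0,0,-30,20],
  [0,0,0,0,0,-48,20],
  [0,0,0,0,0,-48,20],
  [0,0,0,0,0,-48,20],
  [0,0,0,0,0,-42,20],
])

```text
t: 5.9
eef_pos: [463.3, -100.2, 324.0]
tcp_rot: [3.141, 0.0, 1.706]
ft_force: [1.1, 0.1, -1.5]
opening: 0.339
grip_force: 29.9
```

Emit:
jog_arm([
  [0,0,2.9,23,36,0,20],
  [0,0,2.9,25,35,0,20],
  [0,0,2.8,27,34,0,20],
  [0,0,2.8,28,32,0,20],
  [0,0,2.9,30,31,0,20],
  [0,0,0,0,0,0,20],
])

```text
t: 6.65
eef_pos: [628.4, 40.6, 321.0]
tcp_rot: [-3.14, -0.0, 1.458]
ft_force: [-1.2, -0.4, -1.2]
opening: 0.341
grip_force: 29.9
```

```bash
cat >> h.py <<'E'
def slat(W,y0=-140,y1=240,show=True):
    m=np.isfinite(W[...,2])&(W[...,0]>570)&(W[...,0]<680)&(W[...,1]>y0)&(W[...,1]<y1)&(W[...,2]>165)&(W[...,2]<175)
    P=W[m]
    if len(P)<20: print("slat none");return
    r=cv2.minAreaRect(P[:,:2].astype(np.float32)); k=np.polyfit(P[:,1],P[:,0],1)
    print("slat",len(P),np.round(r[0],1),np.round(r[1],1),round(r[2],1),"z",P[:,2].mean().round(1),"y",P[:,1].min().round(),P[:,1].max().round(),"x=%.1f+%.3fy"%(k[1],k[0]))
def st():
    s=env.state(); print("t",round(s["t"],2),s["eef_pos"].round(1),np.degrees(s["tcp_rot"]).round(1),"op",round(s["opening"]*95.1,1))
E
python3 - <<'E'
from h import *
st(); d=cam("wrist"); W=cloud(d); slat(W); save(d,"pics/w3.png")
E
```

```text
t 6.65 [628.4  40.6 321. ] [-179.9   -0.    83.6] op 32.4
slat 5821 [627.9  36.9] [291.9  16. ] 83.4 z 169.6 y -109.0 182.0 x=623.8+0.114y
```

View pics/w3.png

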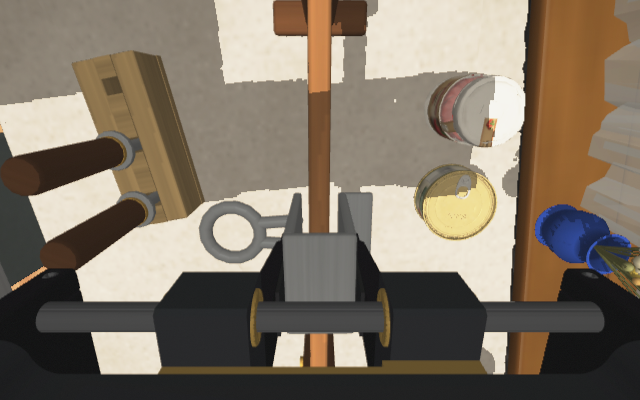

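The slat is centred between the holder's legs: slat column 319, holder column 320. Lowering.

Emit:
jog_arm([
  [0,0,0,0,0,25,20],
  [0,0,0,0,0,25,20],
  [0,0,0,0,0,25,20],
  [0,0,0,0,0,20,20],
  [0,0,0,0,0,8,20],
  [0,0,0,0,0,0,20],
])

```text
t: 7.45
eef_pos: [627.0, 38.4, 219.3]
tcp_rot: [-3.141, 0.0, 1.456]
ft_force: [-0.8, -0.1, -0.7]
opening: 0.332
grip_force: 29.9
```

Emit:
jog_arm([
  [0,0,0,0,0,3,20],
  [0,0,0,0,0,2,20],
  [0,0,0,0,0,0,20],
])

```text
t: 7.82
eef_pos: [627.3, 38.9, 214.4]
tcp_rot: [3.141, 0.0, 1.457]
ft_force: [0.5, 0.6, -1.1]
opening: 0.334
grip_force: 29.9
```

Emit:
jog_arm([
  [0,0,0,0,0,1,20],
  [0,0,0,0,0,0,20],
])

```text
t: 8.07
eef_pos: [627.3, 38.9, 214.2]
tcp_rot: [3.141, 0.0, 1.457]
ft_force: [-2.7, -0.2, 6.3]
opening: 0.333
grip_force: 29.9
```

Emit:
jog_arm([
  [0,0,0,0,0,0,40],
  [0,0,0,0,0,0,55],
  [0,0,0,0,0,0,70],
  [0,0,0,0,0,0,70],
  [0,0,0,0,0,-20,70],
  [0,0,0,0,0,-50,95],
  [0,0,0,0,0,-60,95],
  [0,0,0,0,0,-50,95],
])

```text
t: 9.07
eef_pos: [627.1, 38.9, 395.6]
tcp_rot: [3.14, -0.0, 1.457]
ft_force: [-0.2, -1.3, -0.1]
opening: 0.975
grip_force: 0.0
```

Run:
```python
from h import *
st(); d=cam("scene"); save(d,"pics/s4.png")
plan([450,-200,390],90,10,95)
```

```text
t 9.07 [627.1  38.9 395.6] [179.9  -0.   83.5] op 92.7
[[0, 0, np.float64(-0.7), -26.0, -15.0, 1.0, 95], [0, 0, np.float64(-0.7), -26.0, -15.0, 1.0, 95], [0, 0, np.float64(-0.7), -25.0, -16.0, 1.0, 95], [0, 0, np.float64(-0.7), -25.0, -16.0, 1.0, 95], [0, 0, np.float64(-0.7), -25.0, -16.0, 1.0, 95], [0, 0, np.float64(-0.7), -25.0, -16.0, 1.0, 95], [0, 0, np.float64(-0.7), -25.0, -17.0, 1.0, 95], [0, 0, np.float64(-0.7), -24.0, -17.0, 1.0, 95], [0, 0, np.float64(-0.7), -24.0, -17.0, 1.0, 95], [0, 0, np.float64(-0.7), -24.0, -18.0, 1.0, 95]]
```

Emit:
jog_arm([
  [0,0,-0.7,-26,-15,0,95],
  [0,0,-0.7,-26,-15,0,95],
  [0,0,-0.7,-25,-16,0,95],
  [0,0,-0.7,-25,-16,0,95],
  [0,0,-0.7,-25,-16,0,95],
  [0,0,-0.7,-25,-16,0,95],
  [0,0,-0.7,-25,-17,0,95],
  [0,0,-0.6,-24,-17,0,95],
  [0,0,-0.6,-24,-17,0,95],
  [0,0,-0.6,-24,-18,0,95],
])

```text
t: 10.38
eef_pos: [448.9, -200.8, 393.1]
tcp_rot: [3.141, 0.0, 1.574]
ft_force: [0.1, -0.5, 0.6]
opening: 0.997
grip_force: 0.0
```

```bash
cat >> h.py <<'E'
def find(c="wrist"):
    "holders seen: fit each"
    d=cam(c); W=cloud(d)
    for r in env.recognise(c,"holder_a"):
        u,v=np.clip(np.round(r["location"]).astype(int),0,[639,399]); p=W[v,u]; col=d["color"][max(v-4,0):v+5,max(u-4,0):u+5].reshape(-1,3).mean(0)
        print(round(r["score"],2),u,v,p.round(0),"rgb",col.round(0))
        if p[2]<100:
            try: fit_holder(W,p[:2])
            except Exception as e: print("no fit")
    return d,W
E
python3 - <<'E'
from h import *
st(); d,W=find(); save(d,"pics/w4.png")
E
```

```text
t 10.38 [ 448.9 -200.8  393.1] [180.    0.   90.2] op 94.9
0.93 266 343 [ 371. -473.   66.] rgb [234. 130.  27.]
holder ctr [ 367.5 -477.9] wh 51 32 yaw(+x) 147.3 z 66.5 612 ringdir 141.0 146
0.64 310 221 [ 438. -278.   68.] rgb [181. 180. 174.]
holder ctr [ 435.  -292.9] wh 32 51 yaw(+x) 2.5 z 66.8 838 ringdir -4.0 589
```

Two candidates in this view: orange at (266,343) is the look-alike, and grey at (310,221) is the one I want. I'll confirm with one crop.

Run:
```python
from h import *
im=cv2.imread("pics/w4.png")[150:400,200:420]; cv2.imwrite("pics/w4c.png",cv2.resize(im,None,fx=2,fy=2))
plan([435,-295,180],92.5,5,95)
```

```text
[[0, 0, np.float64(-0.5), -19.0, -3.0, 43.0, 95], [0, 0, np.float64(-0.5), -19.0, -3.0, 43.0, 95], [0, 0, np.float64(-0.5), -19.0, -3.0, 43.0, 95], [0, 0, np.float64(-0.5), -19.0, -3.0, 43.0, 95], [0, 0, np.float64(-0.5), -19.0, -3.0, 43.0, 95]]
```

View pics/w4c.png

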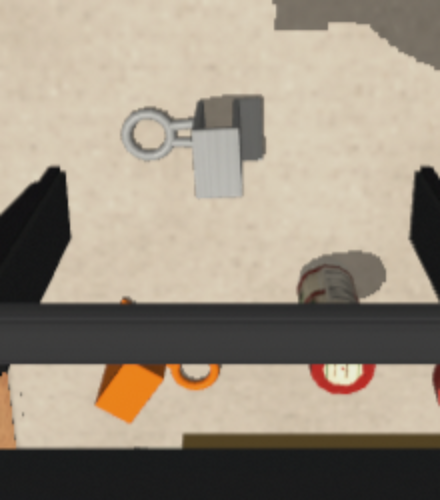

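The crop shows the grey holder clear, with its ring toward the robot. The orange one is separate below it. Grasping the grey one.

Emit:
jog_arm([
  [0,0,-0.5,-19,-3,43,95],
  [0,0,-0.5,-19,-3,43,95],
  [0,0,-0.5,-19,-3,43,95],
  [0,0,-0.5,-19,-3,43,95],
  [0,0,-0.5,-19,-3,43,95],
  [0,0,0,0,0,25,95],
  [0,0,0,0,0,25,95],
  [0,0,0,0,0,23,95],
  [0,0,0,0,0,0,95],
])

```text
t: 11.6
eef_pos: [436.5, -294.6, 103.9]
tcp_rot: [-3.14, -0.002, 1.617]
ft_force: [0.1, 0.5, -0.0]
opening: 0.998
grip_force: 0.0
```

Emit:
jog_arm([
  [0,0,0,0,0,0,30],
  [0,0,0,0,0,0,25],
  [0,0,0,0,0,0,20],
  [0,0,0,0,0,0,20],
  [0,0,0,0,0,0,20],
  [0,0,0,0,0,0,20],
  [0,0,0,0,0,0,20],
])

```text
t: 12.48
eef_pos: [436.4, -295.4, 105.2]
tcp_rot: [-3.141, -0.0, 1.617]
ft_force: [-0.9, 1.0, 1.1]
opening: 0.336
grip_force: 30.0
```

Emit:
jog_arm([
  [0,0,0,0,0,-30,20],
  [0,0,0,0,0,-48,20],
  [0,0,0,0,0,-48,20],
  [0,0,0,0,0,-48,20],
  [0,0,0,0,0,-42,20],
  [0,0,0,0,0,0,20],
])

```text
t: 13.22
eef_pos: [436.9, -295.7, 324.0]
tcp_rot: [3.138, 0.004, 1.617]
ft_force: [-0.5, 0.1, -1.6]
opening: 0.334
grip_force: 30.0
```

Run:
```python
from h import *
st(); y=-45.5
plan([623+.1135*y,y,322],83.5,6,20)
```

```text
t 13.22 [ 436.9 -295.7  324. ] [179.8   0.2  92.7] op 31.8
[[0, 0, np.float64(1.5), 40.0, 32.0, 0.0, 20], [0, 0, np.float64(1.5), 41.0, 31.0, 0.0, 20], [0, 0, np.float64(1.5), 42.0, 30.0, 0.0, 20], [0, 0, np.float64(1.5), 43.0, 29.0, 0.0, 20], [0, 0, np.float64(1.5), 43.0, 28.0, 0.0, 20], [0, 0, np.float64(1.5), 44.0, 26.0, 0.0, 20]]
```

Emit:
jog_arm([
  [0,0,1.5,40,32,0,20],
  [0,0,1.5,41,31,0,20],
  [0,0,1.5,42,30,0,20],
  [0,0,1.5,43,29,0,20],
  [0,0,1.6,43,28,0,20],
  [0,0,1.6,44,26,0,20],
  [0,0,0,0,0,0,20],
  [0,0,0,0,0,0,20],
])

```text
t: 14.22
eef_pos: [617.1, -45.6, 319.9]
tcp_rot: [-3.139, 0.0, 1.457]
ft_force: [-0.1, 0.2, -1.6]
opening: 0.337
grip_force: 30.0
```

Run:
```python
from h import *
st(); d=cam("wrist"); W=cloud(d); slat(W); save(d,"pics/w5.png")
s=env.state();p=s["eef_pos"]
m=np.isfinite(W[...,2])&(abs(W[...,2]-285)<6)&(np.hypot(W[...,0]-p[0],W[...,1]-p[1])<45)
print(m.sum(), cv2.minAreaRect(W[m][:,:2].astype(np.float32)), W[m][:,2].mean())
```

```text
t 14.22 [617.1 -45.6 319.9] [-179.9    0.    83.5] op 32.1
slat 5485 [625.6  14.2] [162.2  32.1] 84.0 z 171.4 y -67.0 96.0 x=623.6+0.112y
5817 ((618.25341796875, -43.62572479248047), (50.83914566040039, 51.448341369628906), 84.10382080078125) 281.9903140662889
```

View pics/w5.png

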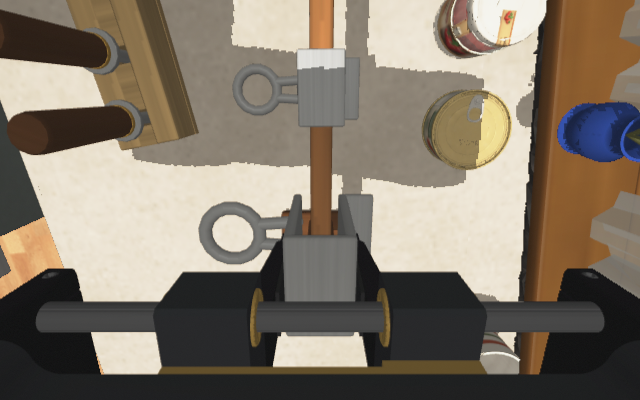

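The first holder hangs well, at (320,88). The slat is about 1 mm to +x of centre here, so I'll correct by 1 mm and descend.

Emit:
jog_arm([
  [0,0,0,0,1,25,20],
  [0,0,0,0,0,25,20],
  [0,0,0,0,0,25,20],
  [0,0,0,0,0,20,20],
  [0,0,0,0,0,7,20],
  [0,0,0,0,0,0,20],
])

```text
t: 15.02
eef_pos: [618.4, -46.4, 219.3]
tcp_rot: [-3.141, 0.0, 1.456]
ft_force: [0.2, 0.3, -1.0]
opening: 0.332
grip_force: 30.0
```

Emit:
jog_arm([
  [0,0,0,0,0,2,20],
  [0,0,0,0,0,0,20],
])

```text
t: 15.28
eef_pos: [618.6, -45.8, 217.7]
tcp_rot: [3.141, 0.0, 1.457]
ft_force: [0.7, 0.5, -0.6]
opening: 0.335
grip_force: 30.0
```

Emit:
jog_arm([
  [0,0,0,0,0,2,20],
  [0,0,0,0,0,1.5,20],
  [0,0,0,0,0,0,20],
])

```text
t: 15.65
eef_pos: [618.5, -45.7, 213.6]
tcp_rot: [-3.141, 0.0, 1.457]
ft_force: [0.3, 0.6, -1.7]
opening: 0.337
grip_force: 30.0
```

Emit:
jog_arm([
  [0,0,0,0,0,1,20],
  [0,0,0,0,0,0.5,20],
  [0,0,0,0,0,0,20],
])

```text
t: 16.02
eef_pos: [618.6, -45.7, 213.2]
tcp_rot: [3.141, 0.0, 1.457]
ft_force: [-4.0, 0.2, 7.9]
opening: 0.332
grip_force: 30.0
```

Emit:
jog_arm([
  [0,0,0,0,0,0,40],
  [0,0,0,0,0,0,55],
  [0,0,0,0,0,0,70],
  [0,0,0,0,0,0,70],
  [0,0,0,0,0,-20,70],
  [0,0,0,0,0,-50,95],
  [0,0,0,0,0,-60,95],
  [0,0,0,0,0,-50,95],
])

```text
t: 17.02
eef_pos: [618.4, -45.7, 394.6]
tcp_rot: [3.14, 0.0, 1.457]
ft_force: [1.0, 0.1, 0.2]
opening: 0.977
grip_force: 0.0
```

Run:
```python
from h import *
st(); d,W=find("scene"); save(d,"pics/s5.png")
plan([445,295,330],85,8,95)
```

```text
t 17.02 [618.4 -45.7 394.6] [179.9   0.   83.5] op 92.9
0.9 209 287 [420. 291.  37.] rgb [94. 92. 91.]
holder ctr [433.5 293.2] wh 50 35 yaw(+x) -3.8 z 68.3 240 ringdir -3.0 371
0.88 462 192 [ 364. -469.   69.] rgb [213. 104.   0.]
holder ctr [ 367.7 -479.9] wh 52 38 yaw(+x) -31.7 z 69.0 182 ringdir -56.0 374
[[0, 0, np.float64(-0.2), 40.0, -26.0, 9.0, 95], [0, 0, np.float64(-0.2), 40.0, -26.0, 9.0, 95], [0, 0, np.float64(-0.2), 40.0, -26.0, 9.0, 95], [0, 0, np.float64(-0.2), 40.0, -26.0, 9.0, 95], [0, 0, np.float64(-0.2), 40.0, -26.0, 9.0, 95], [0, 0, np.float64(-0.2), 40.0, -26.0, 9.0, 95], [0, 0, np.float64(-0.2), 40.0, -26.0, 9.0, 95], [0, 0, np.float64(-0.2), 40.0, -26.0, 9.0, 95]]
```

Holder a is unmoved at scene (209,287), centre about (434,295), yaw −4.5.

Emit:
jog_arm([
  [0,0,-0.2,39.5,-28,9,95],
  [0,0,-0.2,40,-27,9,95],
  [0,0,-0.2,40,-27,9,95],
  [0,0,-0.2,40,-27,9,95],
  [0,0,-0.2,40,-27,9,95],
  [0,0,-0.3,40,-27,9,95],
  [0,0,-0.3,40,-27,9,95],
  [0,0,-0.3,40,-27,9,95],
  [0,0,0,0,0,0,95],
])

```text
t: 18.25
eef_pos: [433.3, 296.0, 319.1]
tcp_rot: [-3.14, 0.001, 1.493]
ft_force: [-0.1, -0.0, -0.2]
opening: 1.0
grip_force: 0.0
```

Run:
```python
from h import *
st(); plan([434.5,295,104],85.5,5,95)
```

```text
t 18.25 [433.3 296.  319.1] [-179.9    0.    85.6] op 95.1
[[0, 0, np.float64(0.0), -0.0, 0.0, 43.0, 95], [0, 0, np.float64(0.0), -0.0, 0.0, 43.0, 95], [0, 0, np.float64(0.0), -0.0, 0.0, 43.0, 95], [0, 0, np.float64(0.0), -0.0, 0.0, 43.0, 95], [0, 0, np.float64(0.0), -0.0, 0.0, 43.0, 95]]
```

Emit:
jog_arm([
  [0,0,0,0,1,48,95],
  [0,0,0,0,0,48,95],
  [0,0,0,0,0,43,95],
  [0,0,0,0,0,26,95],
  [0,0,0,0,0,26,95],
  [0,0,0,0,0,24,95],
  [0,0,0,0,0,0,95],
])

```text
t: 19.12
eef_pos: [435.9, 293.1, 103.9]
tcp_rot: [-3.139, 0.002, 1.489]
ft_force: [1.4, -1.2, 0.1]
opening: 0.996
grip_force: 0.0
```

Emit:
jog_arm([
  [0,0,0,0,0,0,30],
  [0,0,0,0,0,0,25],
  [0,0,0,0,0,0,20],
  [0,0,0,0,0,0,20],
  [0,0,0,0,0,0,20],
  [0,0,0,0,0,0,20],
  [0,0,0,0,0,0,20],
])

```text
t: 20.0
eef_pos: [435.8, 294.0, 105.2]
tcp_rot: [-3.141, 0.0, 1.49]
ft_force: [-0.6, 0.5, 1.0]
opening: 0.337
grip_force: 30.0
```

Emit:
jog_arm([
  [0,0,0,0,0,-30,20],
  [0,0,0,0,0,-48,20],
  [0,0,0,0,0,-48,20],
  [0,0,0,0,0,-48,20],
  [0,0,0,0,0,-42,20],
  [0,0,0,0,0,0,20],
])

```text
t: 20.75
eef_pos: [436.4, 294.3, 323.8]
tcp_rot: [3.137, -0.003, 1.49]
ft_force: [-0.0, -0.2, -1.0]
opening: 0.335
grip_force: 30.0
```

Run:
```python
from h import *
st(); y=123.5
plan([623.7+.113*y,y,322],83.5,6,20)
```

```text
t 20.75 [436.4 294.3 323.8] [179.7  -0.2  85.4] op 31.9
[[0, 0, np.float64(0.3), -26.0, 36.0, 0.0, 20], [0, 0, np.float64(0.3), -25.0, 36.0, 0.0, 20], [0, 0, np.float64(0.3), -25.0, 36.0, 0.0, 20], [0, 0, np.float64(0.3), -25.0, 36.0, 0.0, 20], [0, 0, np.float64(0.3), -25.0, 36.0, 0.0, 20], [0, 0, np.float64(0.3), -25.0, 36.0, 0.0, 20]]
```

Emit:
jog_arm([
  [0,0,0.3,-26,36,0,20],
  [0,0,0.3,-26,36,0,20],
  [0,0,0.3,-26,36,0,20],
  [0,0,0.3,-25,36,0,20],
  [0,0,0.3,-25,36,0,20],
  [0,0,0.3,-25,36,0,20],
  [0,0,0,0,0,0,20],
  [0,0,0,0,0,0,20],
])

```text
t: 21.75
eef_pos: [636.2, 121.5, 319.5]
tcp_rot: [-3.139, 0.0, 1.458]
ft_force: [-0.2, 0.5, -2.2]
opening: 0.337
grip_force: 30.0
```

Run:
```python
from h import *
st(); d=cam("wrist"); W=cloud(d); slat(W,78,230); save(d,"pics/w6.png")
# slat's column edges vs legs' in row 200
```

```text
t 21.75 [636.2 121.5 319.5] [-179.8    0.    83.5] op 32.0
slat 2613 [640.6 145.8] [92.4 15.9] 83.7 z 169.6 y 99.0 192.0 x=624.4+0.111y
```

View pics/w6.png

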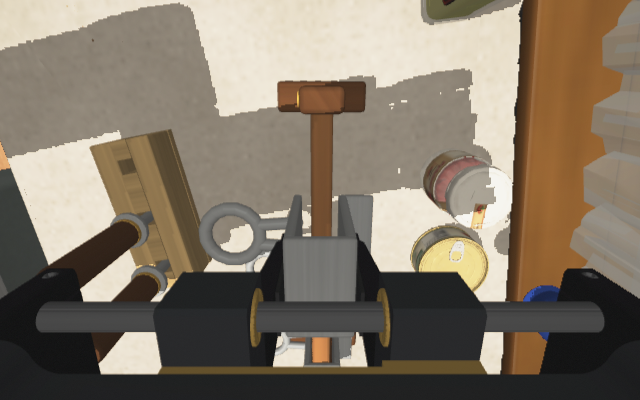

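The slat is about 1.5 mm to +x; I'll correct and lower.

Emit:
jog_arm([
  [0,0,0,0,1.5,25,20],
  [0,0,0,0,0,25,20],
  [0,0,0,0,0,25,20],
  [0,0,0,0,0,20,20],
  [0,0,0,0,0,8,20],
  [0,0,0,0,0,2,20],
  [0,0,0,0,0,0,20],
])

```text
t: 22.68
eef_pos: [638.2, 121.5, 216.9]
tcp_rot: [3.141, -0.0, 1.459]
ft_force: [-0.2, 1.3, -0.7]
opening: 0.332
grip_force: 30.0
```

Emit:
jog_arm([
  [0,0,0,0,0,1.5,20],
  [0,0,0,0,0,0,20],
])

```text
t: 22.92
eef_pos: [638.2, 121.2, 215.0]
tcp_rot: [3.141, -0.0, 1.458]
ft_force: [-0.2, -0.4, -1.8]
opening: 0.336
grip_force: 30.0
```

Emit:
jog_arm([
  [0,0,0,0,0,1,20],
  [0,0,0,0,0,1,20],
  [0,0,0,0,0,0,20],
])

```text
t: 23.3
eef_pos: [638.2, 121.2, 213.2]
tcp_rot: [3.141, 0.0, 1.458]
ft_force: [-2.0, -0.6, 5.5]
opening: 0.336
grip_force: 30.0
```

Emit:
jog_arm([
  [0,0,0,0,0,0,40],
  [0,0,0,0,0,0,55],
  [0,0,0,0,0,0,70],
  [0,0,0,0,0,0,70],
  [0,0,0,0,0,-20,70],
  [0,0,0,0,0,-50,95],
  [0,0,0,0,0,-60,95],
  [0,0,0,0,0,-50,95],
])

```text
t: 24.3
eef_pos: [638.0, 121.2, 395.2]
tcp_rot: [3.14, -0.0, 1.458]
ft_force: [0.7, 0.9, -0.8]
opening: 0.974
grip_force: 0.0
```

Emit:
jog_arm([
  [0,0,0,2,-30,-15,95],
  [0,0,0,2,-35,-15,95],
  [0,0,0,0,-35,-15,95],
  [0,0,0,0,0,0,95],
  [0,0,0,0,0,0,95],
])

```text
t: 24.92
eef_pos: [539.6, 136.4, 437.5]
tcp_rot: [3.141, 0.0, 1.458]
ft_force: [0.4, 0.9, -0.4]
opening: 0.998
grip_force: 0.0
```

```bash
cat >> h.py <<'E'
def circ(W,c,z0,z1,r):
    m=np.isfinite(W[...,2])&(np.hypot(W[...,0]-c[0],W[...,1]-c[1])<r)&(W[...,2]>z0)&(W[...,2]<z1)
    P=W[m]
    if len(P)>5:
        q,rad=cv2.minEnclosingCircle(P[:,:2].astype(np.float32)); print("circ",np.round(q,1),"r",round(rad,1),"n",len(P),"z",P[:,2].mean().round(1)); return np.array(q)
    print("circ none",c)
E
python3 - <<'E'
from h import *
st(); d=cam("wrist"); W=cloud(d); save(d,"pics/w7.png")
for y in (121.5,39,-45.5):
    x=623.8+.113*y; c=np.array([x,y])-54*np.array([.9936,-.1132]); print("expected ring",c.round(1)); circ(W,c,110,121,25)
    m=np.isfinite(W[...,2])&(np.hypot(W[...,0]-x,W[...,1]-y)<28)&(abs(W[...,2]-176)<8)&(W[...,2]>172.5)
    if m.sum()>9: print("  saddle top",np.percentile(W[m][:,2],[5,50,95]).round(1),[np.round(v,1) for v in cv2.minAreaRect(W[m][:,:2].astype(np.float32))])
for c in [(442,35),(438,94)]: circ(W,c,192,208,28)
E
```

```text
t 24.93 [539.6 136.4 437.5] [180.    0.   83.6] op 94.9
expected ring [583.9 127.6]
circ [587.  128.2] r 22.3 n 569 z 115.0
  saddle top [173.7 174.9 176.1] [array([639. , 123.2]), array([50. , 32.1]), np.float64(84.2)]
expected ring [574.6  45.1]
circ [577.2  47.7] r 22.6 n 501 z 114.9
  saddle top [173.6 174.8 176. ] [array([628.5,  42.4]), array([48.9, 32.2]), np.float64(84.0)]
expected ring [565.  -39.4]
circ [567.5 -37.9] r 22.6 n 438 z 114.7
  saddle top [173.5 174.7 176. ] [array([622.1, -23.6]), array([10.8, 31.9]), np.float64(83.8)]
circ [443.7  36. ] r 13.7 n 457 z 198.6
circ [439.1  95.9] r 13.7 n 457 z 198.5
```

View pics/w7.png

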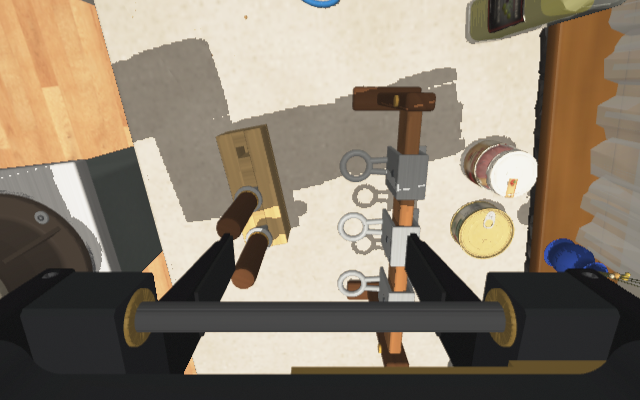

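All three saddles are seated (top at 175) with their rings toward the robot. Now the steels; first the one at (443,36).

Run:
```python
from h import *
plan([443,35,300],83.5,6,95)
```

```text
[[0, 0, np.float64(0.0), -19.0, -14.0, 23.0, 95], [0, 0, np.float64(0.0), -19.0, -14.0, 23.0, 95], [0, 0, np.float64(0.0), -19.0, -14.0, 23.0, 95], [0, 0, np.float64(0.0), -19.0, -14.0, 23.0, 95], [0, 0, np.float64(0.0), -19.0, -14.0, 23.0, 95], [0, 0, np.float64(0.0), -19.0, -14.0, 23.0, 95]]
```

Emit:
jog_arm([
  [0,0,0,-19,-14,23,95],
  [0,0,0,-19,-14,23,95],
  [0,0,0,-19,-14,23,95],
  [0,0,0,-19,-14,23,95],
  [0,0,0,-18,-14,23,95],
  [0,0,0,-18,-14,22,95],
  [0,0,0,0,0,0,95],
])

```text
t: 25.85
eef_pos: [442.9, 33.8, 299.3]
tcp_rot: [-3.138, 0.0, 1.457]
ft_force: [0.7, 1.0, 0.7]
opening: 0.996
grip_force: 0.0
```

Run:
```python
from h import *
st(); plan([443,35,240],83.5,3,95)
```

```text
t 25.85 [442.9  33.8 299.3] [-179.8    0.    83.5] op 94.7
[[0, 0, np.float64(-0.0), 0.0, 0.0, 20.0, 95], [0, 0, np.float64(-0.0), 0.0, 0.0, 20.0, 95], [0, 0, np.float64(-0.0), 0.0, 0.0, 20.0, 95]]
```

Emit:
jog_arm([
  [0,0,0,0,0,20,95],
  [0,0,0,0,0,20,95],
  [0,0,0,0,0,20,95],
  [0,0,0,0,0,0,60],
  [0,0,0,0,0,0,30],
  [0,0,0,0,0,0,20],
  [0,0,0,0,0,0,18],
  [0,0,0,0,0,0,18],
  [0,0,0,0,0,0,18],
  [0,0,0,0,0,0,18],
])

```text
t: 27.1
eef_pos: [443.2, 34.6, 240.7]
tcp_rot: [3.142, 0.0, 1.458]
ft_force: [-0.3, -0.6, -0.4]
opening: 0.319
grip_force: 0.0
```

Emit:
jog_arm([
  [0,0,0,0,0,0,18],
  [0,0,0,0,0,-20,18],
  [0,0,0,0,0,-30,18],
  [0,0,0,0,0,-40,18],
  [0,0,0,0,0,-40,18],
  [0,0,0,0,0,-40,18],
  [0,0,0,0,0,-20,18],
  [0,0,0,0,0,0,18],
])

```text
t: 28.1
eef_pos: [443.2, 34.6, 431.5]
tcp_rot: [3.139, -0.0, 1.458]
ft_force: [0.3, -0.0, -1.6]
opening: 0.29
grip_force: 30.0
```

Run:
```python
from h import *
st(); plan([574.5,47.5,430],83.5,5,18)
```

```text
t 28.1 [443.2  34.6 431.5] [179.9  -0.   83.6] op 27.5
[[0, 0, np.float64(0.0), 6.0, 26.0, 0.0, 18], [0, 0, np.float64(0.0), 6.0, 26.0, 0.0, 18], [0, 0, np.float64(0.0), 6.0, 26.0, 0.0, 18], [0, 0, np.float64(0.0), 6.0, 26.0, 0.0, 18], [0, 0, np.float64(0.0), 6.0, 26.0, 0.0, 18]]
```

Emit:
jog_arm([
  [0,0,0,5,26,0,18],
  [0,0,0,5,26,0,18],
  [0,0,0,5,26,0,18],
  [0,0,0,6,26,0,18],
  [0,0,0,6,25,0,18],
  [0,0,0,0,0,0,18],
  [0,0,0,0,0,0,18],
])

```text
t: 28.98
eef_pos: [573.9, 46.9, 429.6]
tcp_rot: [-3.14, 0.0, 1.458]
ft_force: [-0.3, -0.2, -0.6]
opening: 0.289
grip_force: 30.0
```

Run:
```python
from h import *
st(); p=env.state()["eef_pos"]
d=cam("side"); save(d,"pics/sd8.png",(220,120,380,240),5)
d=cam("wrist"); W=cloud(d); save(d,"pics/w8.png")
m=np.isfinite(W[...,2])&(np.hypot(W[...,0]-p[0],W[...,1]-p[1])<16)&(W[...,2]>195)&(W[...,2]<278)
for a in range(195,280,10):
    q=W[m&(W[...,2]>=a)&(W[...,2]<a+10)]
    if len(q): print(a,len(q),q.min(0).round(1),q.max(0).round(1))
circ(W,[574.5,48],110,121,26)
```

```text
t 28.98 [573.9  46.9 429.6] [-179.9    0.    83.6] op 27.5
195 4 [572.7  52.9 204.2] [576.5  53.4 204.7]
205 30 [568.5  48.1 205. ] [579.9  53.6 214.5]
215 36 [568.7  48.5 215.5] [579.8  53.6 224.9]
225 19 [569.9  51.1 225.2] [579.   53.9 232.6]
circ [577.6  47.6] r 23.0 n 576 z 115.1
```

View pics/w8.png

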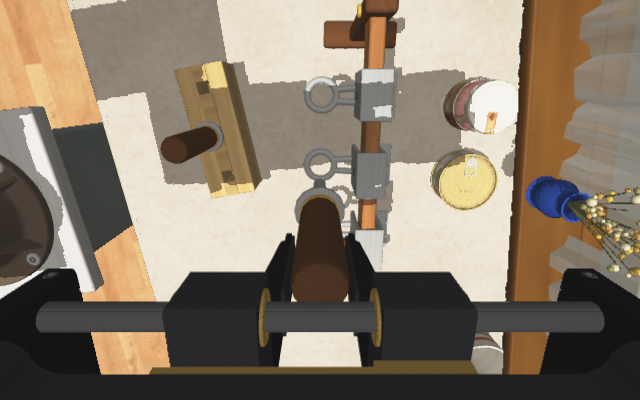

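The rod is over the ring (rod axis about (574,47.5), ring (575.5,47.6)). Lowering with a 1 mm correction.

Emit:
jog_arm([
  [0,0,0,0,1,30,18],
  [0,0,0,0,0,30,18],
  [0,0,0,0,0,25,18],
  [0,0,0,0,0,20,18],
  [0,0,0,0,0,20,18],
  [0,0,0,0,0,20,18],
  [0,0,0,0,0,10,18],
  [0,0,0,0,0,0,18],
])

```text
t: 30.08
eef_pos: [575.1, 46.8, 275.6]
tcp_rot: [-3.141, 0.0, 1.458]
ft_force: [-0.5, -0.2, -1.2]
opening: 0.292
grip_force: 30.0
```

Emit:
jog_arm([
  [0,0,0,0,0,3,18],
  [0,0,0,0,0,2,18],
  [0,0,0,0,0,0,18],
])

```text
t: 30.45
eef_pos: [575.4, 46.8, 270.9]
tcp_rot: [3.141, 0.0, 1.458]
ft_force: [-0.7, -0.5, -1.3]
opening: 0.291
grip_force: 30.0
```

Emit:
jog_arm([
  [0,0,0,0,0,2,18],
  [0,0,0,0,0,1,18],
  [0,0,0,0,0,0,18],
])

```text
t: 30.82
eef_pos: [575.4, 46.8, 267.6]
tcp_rot: [-3.141, 0.0, 1.458]
ft_force: [0.3, -0.5, -1.0]
opening: 0.291
grip_force: 30.0
```

Emit:
jog_arm([
  [0,0,0,0,0,0.7,18],
  [0,0,0,0,0,0,18],
  [0,0,0,0,0,0,32],
  [0,0,0,0,0,0,40],
  [0,0,0,0,0,0,50],
  [0,0,0,0,0,0,50],
  [0,0,0,0,0,-20,50],
  [0,0,0,0,0,-45,60],
  [0,0,0,0,0,-50,95],
  [0,0,0,0,0,-30,95],
])

```text
t: 32.08
eef_pos: [575.4, 46.8, 414.6]
tcp_rot: [3.139, -0.0, 1.458]
ft_force: [-1.3, 0.0, -0.2]
opening: 0.786
grip_force: 0.0
```

Run:
```python
from h import *
st(); d=cam("wrist"); W=cloud(d); 
print("hung steel top:");circ(W,[575.5,48],215,235,26); print("block steel:");circ(W,[439,95.5],190,208,28)
plan([440,94.5,410],83.5,3,95); plan([440,94.5,300],83.5,3,95,[440,94.5,410,83.5])
```

```text
t 32.08 [575.4  46.8 414.6] [179.8  -0.   83.6] op 74.8
hung steel top:
circ [571.8  48.3] r 13.9 n 730 z 220.9
block steel:
circ [439.2  95.2] r 13.8 n 763 z 198.5
[[0, 0, np.float64(0.0), 11.0, -47.0, 3.0, 95], [0, 0, np.float64(0.0), 11.0, -47.0, 3.0, 95], [0, 0, np.float64(0.0), 11.0, -47.0, 3.0, 95]]
[[0, 0, -0.0, 0.0, -0.0, 37.0, 95], [0, 0, -0.0, 0.0, -0.0, 37.0, 95], [0, 0, -0.0, 0.0, -0.0, 37.0, 95]]
```

The first steel is seated in its ring (top at 221, leaning slightly with the holder's play). Next is the steel at (439,95).

Emit:
jog_arm([
  [0,0,0,10.5,-46,0,95],
  [0,0,0,10.5,-46,0,95],
  [0,0,0,10.5,-47,4,95],
  [0,0,0,0,0,37,95],
  [0,0,0,0,0,37,95],
  [0,0,0,0,0,37,95],
  [0,0,0,0,0,0,95],
])

```text
t: 33.0
eef_pos: [440.1, 93.7, 295.5]
tcp_rot: [-3.137, 0.001, 1.458]
ft_force: [0.4, 0.2, 0.4]
opening: 1.001
grip_force: 0.0
```

Run:
```python
from h import *
st(); plan([440,94.5,240.5],83.5,1,95)
```

```text
t 33.0 [440.1  93.7 295.5] [-179.8    0.    83.6] op 95.2
[[0, 0, np.float64(0.1), 1.0, -0.0, 55.0, 95]]
```

Emit:
jog_arm([
  [0,0,0,0,0,20,95],
  [0,0,0,0,0,20,95],
  [0,0,0,0,0,17,95],
  [0,0,0,0,0,0,60],
  [0,0,0,0,0,0,30],
  [0,0,0,0,0,0,20],
  [0,0,0,0,0,0,18],
  [0,0,0,0,0,0,18],
  [0,0,0,0,0,0,18],
  [0,0,0,0,0,0,18],
])

```text
t: 34.25
eef_pos: [440.8, 93.7, 240.0]
tcp_rot: [3.142, 0.0, 1.458]
ft_force: [-0.4, -0.2, -0.5]
opening: 0.32
grip_force: 0.0
```

Emit:
jog_arm([
  [0,0,0,0,0,0,18],
  [0,0,0,0,0,-20,18],
  [0,0,0,0,0,-30,18],
  [0,0,0,0,0,-40,18],
  [0,0,0,0,0,-40,18],
  [0,0,0,0,0,-40,18],
  [0,0,0,0,0,-20,18],
  [0,0,0,0,0,0,18],
])

```text
t: 35.25
eef_pos: [440.8, 93.8, 430.8]
tcp_rot: [3.139, -0.0, 1.458]
ft_force: [-0.3, 0.5, -1.1]
opening: 0.286
grip_force: 29.9
```

Run:
```python
from h import *
st(); plan([585,126.5,430],83.5,5,18)
```

```text
t 35.25 [440.8  93.8 430.8] [179.9  -0.   83.6] op 27.2
[[0, 0, np.float64(0.0), 10.0, 28.0, 0.0, 18], [0, 0, np.float64(0.0), 10.0, 28.0, 0.0, 18], [0, 0, np.float64(0.0), 10.0, 28.0, 0.0, 18], [0, 0, np.float64(0.0), 10.0, 28.0, 0.0, 18], [0, 0, np.float64(0.0), 10.0, 28.0, 0.0, 18]]
```

Emit:
jog_arm([
  [0,0,0,10,28,0,18],
  [0,0,0,10,28,0,18],
  [0,0,0,10,28,0,18],
  [0,0,0,9,28,0,18],
  [0,0,0,9,28,0,18],
  [0,0,0,0,0,0,18],
  [0,0,0,0,0,0,18],
])

```text
t: 36.12
eef_pos: [584.8, 125.7, 428.8]
tcp_rot: [-3.14, 0.001, 1.458]
ft_force: [0.1, 1.2, -1.6]
opening: 0.288
grip_force: 30.0
```

Run:
```python
from h import *
st(); p=env.state()["eef_pos"]
d=cam("wrist"); W=cloud(d); save(d,"pics/w9.png")
m=np.isfinite(W[...,2])&(np.hypot(W[...,0]-p[0],W[...,1]-p[1])<16)&(W[...,2]>200)&(W[...,2]<230)
q=W[m]; print("rod",len(q),q.min(0).round(1),q.max(0).round(1))
circ(W,[584.5,127.5],110,121,26)
```

```text
t 36.12 [584.8 125.7 428.8] [-179.9    0.    83.6] op 27.4
rod 79 [579.4 128.2 203.1] [589.8 132.9 229.7]
circ [587.7 128. ] r 23.1 n 604 z 115.0
```

Emit:
jog_arm([
  [0,0,0,1,1,30,18],
  [0,0,0,0,0,30,18],
  [0,0,0,0,0,25,18],
  [0,0,0,0,0,20,18],
  [0,0,0,0,0,20,18],
  [0,0,0,0,0,20,18],
  [0,0,0,0,0,10,18],
  [0,0,0,0,0,5,18],
  [0,0,0,0,0,0,18],
])

```text
t: 37.3
eef_pos: [586.4, 126.6, 270.3]
tcp_rot: [3.141, -0.0, 1.458]
ft_force: [1.2, 0.2, -1.4]
opening: 0.29
grip_force: 30.0
```

Emit:
jog_arm([
  [0,0,0,0,0,2,18],
  [0,0,0,0,0,1,18],
  [0,0,0,0,0,0,18],
])

```text
t: 37.67
eef_pos: [586.4, 126.6, 267.1]
tcp_rot: [3.141, 0.0, 1.458]
ft_force: [-0.9, -0.1, -1.6]
opening: 0.287
grip_force: 30.0
```

Release and withdraw up and aside, so the cameras see everything.

Emit:
jog_arm([
  [0,0,0,0,0,0.7,18],
  [0,0,0,0,0,0,18],
  [0,0,0,0,0,0,32],
  [0,0,0,0,0,0,40],
  [0,0,0,0,0,0,50],
  [0,0,0,0,0,0,50],
  [0,0,0,0,0,-20,50],
  [0,0,0,0,0,-45,60],
  [0,0,0,0,0,-50,95],
  [0,0,0,0,0,-40,95],
])

```text
t: 38.92
eef_pos: [586.3, 126.6, 423.5]
tcp_rot: [3.14, -0.0, 1.458]
ft_force: [-0.3, 0.3, -0.4]
opening: 0.786
grip_force: 0.0
```

Emit:
jog_arm([
  [0,0,0,0,-30,0,95],
  [0,0,0,0,-30,0,95],
  [0,0,0,0,-30,0,95],
  [0,0,0,0,0,0,95],
  [0,0,0,0,0,0,95],
])

```text
t: 39.55
eef_pos: [497.5, 136.7, 421.5]
tcp_rot: [3.141, -0.0, 1.458]
ft_force: [0.2, -0.0, 0.3]
opening: 1.0
grip_force: 0.0
```

Run:
```python
from h import *
st(); d=cam("wrist"); W=cloud(d); save(d,"pics/w10.png",(140,60,520,400),2)
circ(W,[575.5,48],212,235,26); circ(W,[585.5,128],212,235,26)
for y in (123.2,42.4,-43):
    x=623.8+.113*y
    m=np.isfinite(W[...,2])&(np.hypot(W[...,0]-x,W[...,1]-y)<26)&(W[...,2]>172.5)&(W[...,2]<182)
    if m.sum()>9: print("saddle",m.sum(),np.percentile(W[m][:,2],[5,50,95]).round(1),[np.round(v,1) for v in cv2.minAreaRect(W[m][:,:2].astype(np.float32))])
d2=cam("side"); cv2.imwrite("pics/fin.png",np.hstack([cv2.resize(d["color"][60:360,140:520],(390,308)),cv2.resize(d2["color"][120:280,220:420],(385,308))])[...,::-1])
```

```text
t 39.55 [497.5 136.7 421.5] [180.   -0.   83.6] op 95.1
circ [571.3  49.1] r 13.6 n 382 z 219.8
circ [584.5 128.9] r 14.2 n 771 z 222.3
saddle 1428 [173.8 175.3 176.7] [array([638.7, 123.4]), array([49.1, 32.6]), np.float64(83.0)]
saddle 963 [173.8 175.7 177.3] [array([627.6,  42.8]), array([49.2, 31.8]), np.float64(83.9)]
saddle 14 [173.7 174.8 175.7] [array([609.9, -65.9]), array([2.2, 9.5]), np.float64(71.4)]
```

View pics/fin.png

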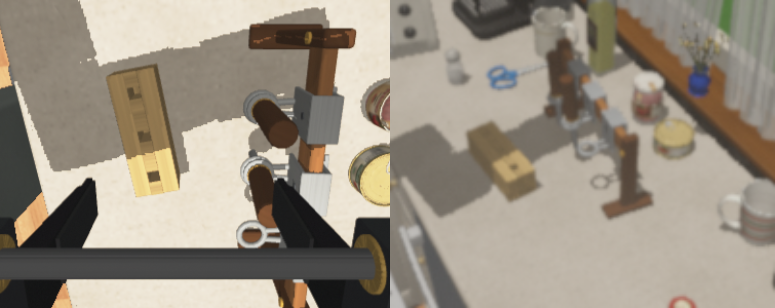

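The block is empty, both steels stand with their guards on the rings, and all three holders are on the slat. One quick numeric check of the third saddle from the side camera, then I'll hand in.

Run:
```python
from h import *
W=cloud(cam("side")); y=-43; x=623.8+.113*y
m=np.isfinite(W[...,2])&(np.hypot(W[...,0]-x,W[...,1]-y)<30)&(W[...,2]>150)
print(np.percentile(W[m][:,2],[50,90,98]).round(1))
circ(W,[567-1,-38],108,122,26)
if np.percentile(W[m][:,2],98)<182: print(env.job_done())
```

```text
[173.8 176.5 177.3]
circ [567.2 -40.1] r 23.5 n 60 z 114.8
the job is handed in; nothing more can be done
None
```

All three ring holders hang seated on the slat with their rings toward the robot, both steels are in rings with their guards down, and the job was handed in at about 40 s; the hand-in returned no verdict.

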